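# Unlatch and open the beam enclosure

### The arm

A 7-joint arm with a two-finger parallel gripper is mounted at the origin on the work surface. World frame = base frame: x ahead of the robot, y to its left, z up, the work surface at z = 0. Lengths are in mm, angles in rad, forces in N, time in s.
With the tool pointing down it reaches from about 400 to 850 mm from the base axis. Payload 6.9 kg.
Tool frame: the origin (TCP) lies at the very end of the fingers, on their centre line; the grasp point (between the pads) lies 19 mm behind it (arm.tcp_to_grasp is the y of the grasp point in the tool frame, in mm); y points along the fingers, x is the direction in which the jaws open and shut, and the axes are right-handed (so a half turn about y gives the same grasp; the last joint's range is limited). The gripper opens to 85 mm and grips with 20 to 120 N. Pads are 22 mm wide; open, the fingers measure 114 mm over their backs; the gripper's body (76 mm by 85 mm) begins 54 mm behind the grasp point. The pads swing forward as they close: fully open they stand 13 mm farther back than shut.
Start: joints at [1.452, 0.507, -0.238, 1.5, 0.126, 1.149, -0.155], TCP at [139.29, -609.27, 231.275] pointing down, gripper open.
Joint ranges: [-3.08, 3.08], [-0.24, 2.05], [-1.43, 1.35], [0, 2.5], [-1.52, 4.66], [0.17, 1.96], [-2.89, 2.89]. Speed limits (rad/s): [2.39, 2.39, 3.14, 3.14, 3.14, 3.14, 3.14].

### API

Orientations are given as a rotation vector (axis times angle).
In Python, from station import arm gives the robot as it stands. The module is installed in compiled form; this text tells all that it offers.
- The arm moves only by the shell command python3 -m crank 'ROWS' [FORCE]. ROWS is JSON, a list of rows, each an object with "dp": the shift along the tool's x, y, z in mm, a list of three; "twist": the turn about the tool's y in degrees; "claw": the gripper's target within -1 to 1 (fully open at 1, half-way at 0, shut at -1). A call has 1 to 12 rows; each row is the pose to reach, as a shift and turn from the pose measured when the call began, along the tool's axes at that moment; what a row does not reach only later rows make up. A row lasts 1/10 s, in which the tool goes at most 50 mm and 8.59 degrees, less where a joint would pass 70% of its speed; a pose out of reach is approached as far as the arm can. A call with a gripper value outside its range is refused whole. The fingers move at their own pace and stop on an object; FORCE is the grip in N (left out, the last holds). Time passes only in rows, so rows that repeat a pose let the fingers close. It gives the time, the measured TCP pose, the force and the opening at its end, in the units of the state.
- arm.read_state(): the state, without advancing time (a new reading comes with each control period).
- arm.grab_frame(name): name is "scene" or "top" or "wrist"; returns (picture, depth): 400x640x3 uint8, red, green, blue; 400x640 float32, mm along the optical axis (not along the pixel's ray), 0 where there is no reading.
- arm.get_calibration(name): a dict with "fx", "fy", "cx", "cy" (pixels), "dist" ([k1, k2, p1, p2, k3] as OpenCV has them; the pictures are not rectified), "extrinsics" (4x4, takes a point from camera to world coordinates); the wrist camera has in their place "mount" (4x4, takes a point from camera to tool coordinates, whose origin is the TCP and whose axes are the tool frame's). Camera axes: x right, y down, z forward; pixel columns grow to the right and rows downward; lengths in mm; the calibration is good to about 2 mm. A picture is of the moment at which its call begins: read the wrist's pose just before it. get_calibration takes no time and is no camera call.
- arm.close_job(): hands the job in, once; it reports no verdict.
The state is a dict: "clock": time; "joints": joint angles; "qd": joint speeds; "tau": joint torques, N m; "tcp_pos": TCP position; "ee_rot": TCP orientation; "force": force on the tool from outside, world axes, zero at the start; "torque": the same for the moment, N m; "gripper_width": finger opening in mm.
Only numpy, scipy, OpenCV 4.12 (cv2) and the standard library are available. Lean on these libraries where they do the work, as an engineer would, in place of code of your own. Each camera call takes 0.05 s, during which the arm holds its last target.

### The job

Open the dark beam enclosure on the optical table so that its optics can be reached: flip the steel toggle latch on its front all the way open, then lift the lid by its bar handle until it stands fully open at its stop, and let go. Leave the loose optics and tools around it where they are.

Things in the scene. Friction and masses are not known exactly. Their poses are not given: they have to be found in the camera images.
- case: Dark metal enclosure fixed to the table, 160 (x) by 280 (y) by 85 mm high without its lid. Origin: centre of its underside, on the table; z up; its front (latch and handle side) faces its own -x. The front wall is at x = -80 mm. Its place and its yaw (up to 0.35 rad either way) vary.
- latch (a joint): Latch turn, rad. 0: closed, lever upright, its claw over the lid's keeper pin, locking the lid. Grows as the lever's top swings outwards (case -x) and down; 1.8: stop, pointing outwards and slightly down. A spring holds it at both ends, with dead centre at 0.7: about 3 N at the top starts it; from about 1.0 on it snaps open by itself and stays. Fully open: above 1.5.
- latch_pivot (a point): Latch pivot axis (along the case's y), in the case frame at x -102, y -75, z 55 mm. Above it the lever is a flat 20 mm wide steel strip with the claw, and above that (48 to 95 mm above the pivot) a rectangular steel wire loop, 10 mm thick and 68 mm wide between centre lines, free to reach through. Bracket cheeks flank the pivot.
- latch_grip (a point): Middle of the loop's top bar: round, 10 mm thick, 68 mm long along the case's y. Closed, it is 14 mm outside (case -x) and 95 mm above the pivot: in the case frame x -116, y -75, z 150 mm, about 40 mm of free opening under it. It turns with the lever about the pivot. It can be pinched across and turns in the grip, or be hooked from behind.
- lid (a joint): Opening of the lid, rad. 0: shut, 1.3: fully open at its stop. The lid hinges at the back of the case, its front edge going up; lifting takes 5 to 7 N at the handle, less higher up. The hinge is stiff: beyond 0.6 rad the lid stays where it is left; lower down it may sink shut.
- handle (a point): Middle of the lid's round steel bar handle: 12 mm thick, 100 mm long along the case's y, on two stems 40 mm in front of the lid's front face. Lid shut: in the case frame x -120, y 60, z 95 mm. Moves with the lid on a 200 mm radius about the hinge line. The detector head is close behind, so a gripper must lean back: fingers pointing down and towards the case.
- lid_hinge (a point): Point on the lid's hinge line (along the case's y), abreast of the handle: in the case frame x 80, y 60, z 85 mm. The lid is 20 mm thick; its underside is at this height when shut. The bar's centre line is 10 mm above the underside.
- mirror_mount: Bystander, loose: square black mirror mount, 50 mm, on a round foot and post, 100 mm tall; stands about 230 mm left or right of the case's centre. Origin: centre of its underside.
- small_mirror: Bystander, loose: like the mirror mount but 36 mm square and 76 mm tall, on the other side of the case. Origin: centre of its underside.
- lens_tube: Bystander, loose: upright black tube, 35 mm across and 55 mm tall, at one of the case's front corners. Origin: centre of its underside.
- post_holder: Bystander, loose: aluminium post holder on a black 50 by 30 mm foot, 55 mm tall, at the other front corner. Origin: centre of its underside.
- hex_driver: Bystander, loose: black-handled driver lying on the table in front of the case, 160 mm long. Origin: on the table under its middle.
- clamp_fork: Bystander, loose: flat aluminium clamping fork, 67 by 30 by 9 mm, lying in front of the case. Origin: on the table near its middle.
- head_top (a point): Centre of the top of the black detector head that the lid carries behind the handle: a box 110 mm wide (case frame y 5 to 115 mm), 75 mm deep, its front flush with the lid's front face, its top 215 mm above the table with the lid shut; a lens collar in the middle of it rises 21 mm more.

How it is judged:
By the outcome, as a careful person would: the job done as asked, in the order asked, and still so for the second after the job is handed in, with the robot touching nothing.
It also fails if it takes over 53 s, if anything falls off the work surface, if the arm or the gripper's body presses on something with over 40 N, if the wrist force passes 120 N, or if a joint passes its speed limit or range.

## Working session

There is one attempt and no reset: what is moved stays moved. The work goes in short steps, Python scripts to look and compute and a shell command to move; the robot and the scene stay as the last step left them, time stands still between calls to the robot, and variables do not carry over. Pictures are saved under pics/ and viewed, and the job is handed in when it is done.

```bash
mkdir -p pics; ls; cat > h.py <<'E'
import numpy as np, cv2, json
from scipy.spatial.transform import Rotation as R
from station import arm
def T_tool(s):
    T=np.eye(4);T[:3,:3]=R.from_rotvec(s['ee_rot']).as_matrix();T[:3,3]=s['tcp_pos'];return T
def grab(name,save):
    s=arm.read_state()
    p,d=arm.grab_frame(name);c=arm.get_calibration(name)
    E=np.array(c['extrinsics']) if 'extrinsics' in c else T_tool(s)@np.array(c['mount'])
    cv2.imwrite('pics/'+save+'.png',cv2.cvtColor(p,cv2.COLOR_RGB2BGR))
    np.savez('pics/'+save+'.npz',p=p,d=d,E=E,K=np.array([[c['fx'],0,c['cx']],[0,c['fy'],c['cy']],[0,0,1]]),dist=np.array(c['dist']))
def load(n): return np.load('pics/'+n+'.npz')
def ray(f,u,v):
    q=cv2.undistortPoints(np.array([[[u,v]]],float),f['K'],f['dist'])[0,0]
    return f['E'][:3,3], f['E'][:3,:3]@np.array([q[0],q[1],1])
def onz(f,u,v,z):
    o,d=ray(f,u,v);return o+d*(z-o[2])/d[2]
def dep(f,u,v,r=1):
    u=int(round(u));v=int(round(v));w=f['d'][v-r:v+r+1,u-r:u+r+1];w=w[w>0]
    o,d=ray(f,u,v);return o+d*np.median(w)
def cloud(f):
    H,W=f['d'].shape;uu,vv=np.meshgrid(np.arange(W),np.arange(H))
    q=cv2.undistortPoints(np.stack([uu,vv],-1).reshape(-1,1,2).astype(float),f['K'],f['dist'])[:,0]
    P=np.c_[q,np.ones(len(q))]*f['d'].reshape(-1,1)
    return (P@f['E'][:3,:3].T+f['E'][:3,3]).reshape(H,W,3)
E
python3 - <<'E'
from h import *
s=arm.read_state();print(s); print(R.from_rotvec(s['ee_rot']).as_matrix().round(3),arm.tcp_to_grasp)
for n in ('scene','top','wrist'): grab(n,n+'0')
E
```

```text
pics
{'clock': 0.0, 'joints': array([ 1.4514778 ,  0.50832647, -0.23751737,  1.50110767,  0.12570091,
        1.14890493, -0.15483233]), 'qd': array([-0.00045016,  0.00078963, -0.00100106, -0.00069357,  0.0011285 ,
        0.00062468, -0.00056175]), 'tau': array([-2.52867694e-04, -6.20594144e+01, -2.18628176e+00, -2.49648428e+01,
        1.27248894e-02,  1.19555861e-02, -8.08291929e-05]), 'tcp_pos': array([ 139.14083686, -608.81058768,  230.44516133]), 'ee_rot': array([-1.30607828,  1.04301865, -1.04068296]), 'force': array([ 0.1270429 , -0.10972076,  0.43249695]), 'torque': array([-0.00359491, -0.03849925, -0.06702597]), 'gripper_width': 85.3430651671519}
[[ 0.223 -0.     0.975]
 [-0.975  0.002  0.223]
 [-0.002 -1.    -0.   ]] -18.700000000000003
```

View pics/scene0.png

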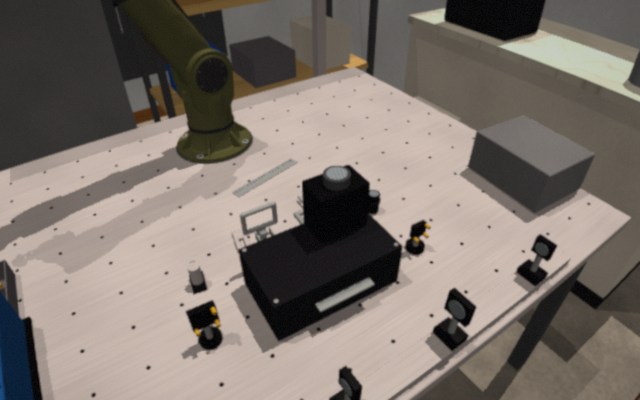

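View pics/top0.png

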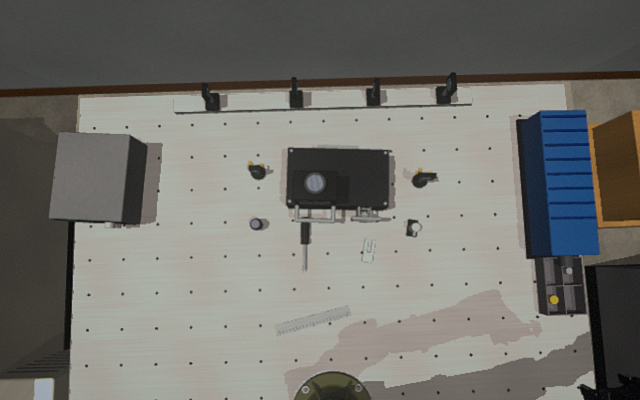

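View pics/wrist0.png

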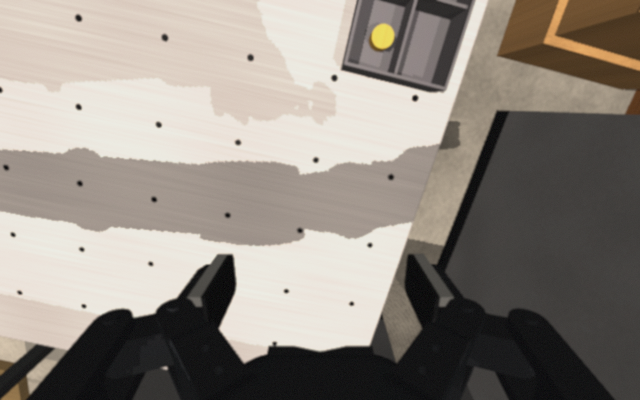

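The top view shows the case at about (340,180), with the handle bar near (315,218) and the latch loop near (370,214). The lens tube is at (256,224), the post holder at (414,228), the driver at (305,245) and the fork at (369,250). Next I'll measure the case.

```bash
python3 - <<'E'
from h import *
f=load('top0');C=cloud(f);z=C[...,2]
print(onz(f,340,180,105),onz(f,20,20,0), 'table z',np.median(z[300:330,150:250]))
reg=np.zeros(z.shape,bool);reg[135:225,270:410]=1
m=reg&(z>98)&(z<114)
P=C[m];print(len(P),np.median(P[:,2]))
big=max(cv2.findContours(m.astype(np.uint8),cv2.RETR_EXTERNAL,cv2.CHAIN_APPROX_NONE)[0],key=cv2.contourArea)
print(cv2.boundingRect(big))
# lid corners from dark colour mask incl. head
Q=C[reg&(z>90)&(z<245)]
r=cv2.minAreaRect(P[:,:2].astype(np.float32));print(r)
# head top
h=C[reg&(z>205)&(z<225)];print('head',len(h),np.median(h[:,2]),cv2.minAreaRect(h[:,:2].astype(np.float32)))
c=C[reg&(z>228)&(z<245)];print('collar',len(c),c.mean(0) if len(c) else 0)
l=C[reg&(z>135)&(z<165)];print('loop',len(l),l.mean(0))
for u,v,n in((289,150,'BL'),(389,150,'BR'),(390,208,'FR'),(288,206,'FL')):print(n,onz(f,u,v,105).round(1))
p=f['p'][130:270,240:440];cv2.imwrite('pics/topz.png',cv2.resize(cv2.cvtColor(p,cv2.COLOR_RGB2BGR),None,fx=4,fy=4,interpolation=cv2.INTER_CUBIC))
p=f=load('scene0')['p'][150:340,170:430];cv2.imwrite('pics/scz.png',cv2.resize(cv2.cvtColor(p,cv2.COLOR_RGB2BGR),None,fx=3,fy=3,interpolation=cv2.INTER_CUBIC))
E
```

```text
[648.1662295  -38.23255899 105.        ] [1211.61313298  953.25401588    0.        ] table z 0.20651353035361808
4637 104.96801825403304
(286, 148, 104, 75)
((634.4202880859375, -31.933197021484375), (281.1252136230469, 205.9140625), 87.13640594482422)
head 980 214.81390032958382 ((617.21484375, 30.052169799804688), (109.02388000488281, 75.8748779296875), 88.01856231689453)
collar 360 [619.73256105  29.37360994 235.88086813]
loop 168 [549.7872646  -60.21768374 151.96865297]
BL [736.1  99.4 105. ]
BR [ 728.  -176.3  105. ]
FR [ 567.3 -171.1  105. ]
FL [580.8 105.3 105. ]
```

View pics/topz.png

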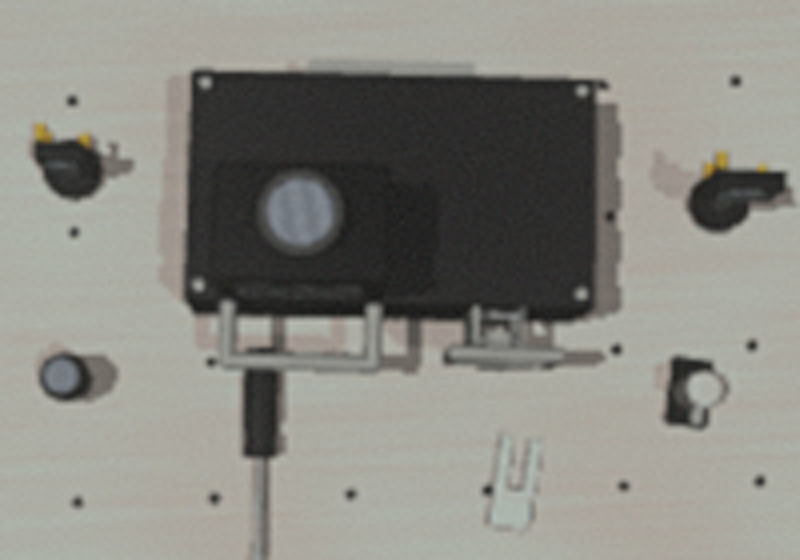

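View pics/scz.png

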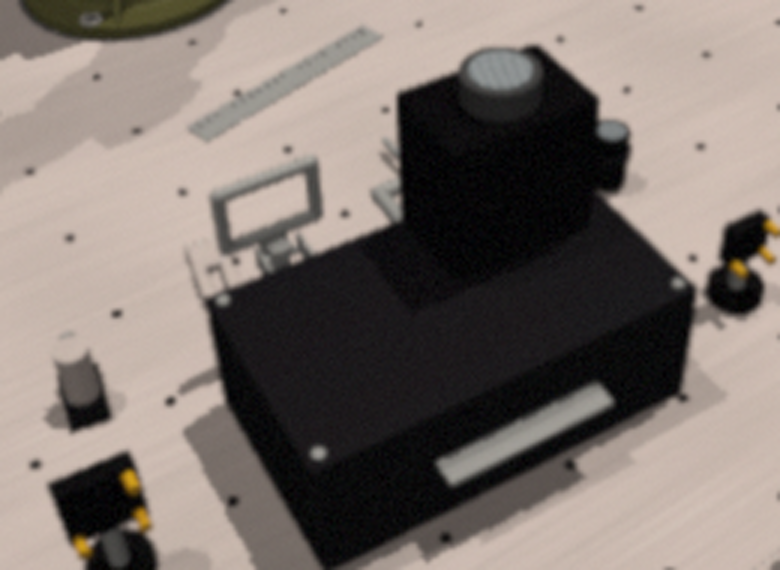

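```bash
python3 - <<'E'
from h import *
f=load('top0');C=cloud(f);z=C[...,2]
def px(a,b):return 240+a/4-.375,130+b/4-.375
S=[onz(f,*px(a,b),105)[:2] for a,b in((206,82),(582,90),(581,294),(198,285))]
print('screws',np.round(S,1)); S=np.array(S);print('mean',S.mean(0))
for i,j in((1,0),(2,3),(2,1),(3,0)):d=S[j]-S[i];print(np.linalg.norm(d),np.degrees(np.arctan2(d[1],d[0])))
for n,a,b,h in(('handleL',222,359,95),('handleR',379,365,95),('loopL',447,354,150),('loopR',565,354,150)):
  print(n,onz(f,*px(a,b),h).round(1))
reg=np.zeros(z.shape,bool);reg[205:225,345:390]=1
m=reg&(z>140)&(z<160);P=C[m];print(len(P),P.mean(0),P.min(0),P.max(0))
reg=np.zeros(z.shape,bool);reg[216:226,290:340]=1
m=reg&(z>92)&(z<110);P=C[m];print(len(P),P.mean(0),P.min(0),P.max(0))
f=load('scene0');
q=lambda a,b:(170+a/3-.33,150+b/3-.33)
C=cloud(f);z=C[...,2];reg=np.zeros(z.shape,bool);reg[195:240,235:285]=1
m=reg&(z>146)&(z<170)&(C[...,0]>480)&(C[...,0]<600);P=C[m];print(len(P),P.mean(0),P.min(0),P.max(0))
print('loop top ends scene', onz(f,*q(213,195),150),onz(f,*q(315,162),150))
print('collar',onz(f,*q(502,70),236))
for a,b in((222,300),(318,453),(678,283)):print('screw',onz(f,*q(a,b),105))
E
```

```text
screws [[ 735.6   93.6]
 [ 722.4 -165.3]
 [ 581.  -157.8]
 [ 594.8  102. ]]
mean [658.43326296 -31.87822065]
259.20006396643464 87.06845229873791
260.1405956770825 86.9713219619031
141.53770722899733 -3.0330599510893688
141.10150936419006 -3.4151406425931308
handleL [544.7  87.4  95. ]
handleR [537.5 -19.5  95. ]
loopL [539.4 -61.7 150. ]
loopR [ 537.2 -138.2  150. ]
117 [ 536.9230265  -100.7703346   154.00427154] [ 532.02542642 -138.46102385  148.23104808] [541.85064192 -62.93641886 158.83581313]
194 [541.27600385  34.41077103  99.86474624] [534.14298736 -21.74967409  92.63588037] [553.66826226  87.64360826 107.19122603]
193 [ 540.76396971 -103.70638851  152.40918515] [ 533.02628523 -141.21691337  146.03605905] [546.17446914 -64.66485112 156.88379961]
loop top ends scene [ 532.39260347 -136.60225375  150.        ] [540.73687733 -64.84458903 150.        ]
collar [621.92583614  30.06324811 236.        ]
screw [ 579.44752749 -158.99614748  105.        ]
screw [ 719.5174485  -165.93620241  105.        ]
screw [733.34654609  94.43245492 105.        ]
```

```bash
cat >> h.py <<'E'
YAW=-0.0527;CX=np.array([657.3,-32.,0])
Rc=R.from_euler('z',YAW).as_matrix()
def w(l): return CX+Rc@np.array(l,float)
def loc(p): return Rc.T@(np.array(p)-CX)
def plan(tgt_loc,yawdir=None):
    """target TCP in case frame -> dp tool; yawdir: angle (deg, case frame) wanted for tool x"""
    s=arm.read_state();M=R.from_rotvec(s['ee_rot']).as_matrix()
    print('t',round(s['clock'],2),'TCP case',loc(s['tcp_pos']).round(1),'F case',(Rc.T@s['force']).round(1),'w',round(s['gripper_width'],1))
    print(' tool axes in case',(Rc.T@M).round(3).tolist())
    if tgt_loc is not None: print(' dp',(M.T@(w(tgt_loc)-s['tcp_pos'])).round(1))
    if yawdir is not None:
        L=Rc.T@M; a=np.degrees(np.arctan2(L[1,0],L[0,0])); t=(a-yawdir+180)%360-180; print(' twist',round(t,1))
E
python3 - <<'E'
from h import *
print(np.array(arm.get_calibration('wrist')['mount']).round(3))
print(w((-116,-75,150)),w((-120,60,95)))
plan((-94,-75,215),-90)
E
```

```text
[[   1.      -0.       0.      -0.842]
 [  -0.      -0.305    0.952 -141.505]
 [  -0.      -0.952   -0.305   78.719]
 [   0.       0.       0.       1.   ]]
[ 537.51037483 -100.78550502  150.        ] [540.62713541  34.23777372  95.        ]
t 0.15 TCP case [-487.  -603.4  230.6] F case [-0.5 -0.3  0. ] w 85.6
 tool axes in case [[0.274, -0.0, 0.962], [-0.962, 0.001, 0.274], [-0.001, -1.0, 0.0]]
 dp [-400.5   16.2  522.7]
 twist 15.9
```

```bash
python3 -m crank '[{"dp":[-30,0,40],"twist":4,"claw":-1},{"dp":[-60,0,80],"twist":8,"claw":-1},{"dp":[-95,0,120],"twist":12,"claw":-1},{"dp":[-130,0,165],"twist":15.9,"claw":-1},{"dp":[-160,0,210],"twist":15.9,"claw":-1},{"dp":[-195,0,250],"twist":15.9,"claw":-1},{"dp":[-225,0,290],"twist":15.9,"claw":-1},{"dp":[-260,0,335],"twist":15.9,"claw":-1},{"dp":[-290,0,375],"twist":15.9,"claw":-1},{"dp":[-320,0,420],"twist":15.9,"claw":-1},{"dp":[-360,5,470],"twist":15.9,"claw":-1},{"dp":[-400,10,522],"twist":15.9,"claw":-1}]' 40
python3 - <<'E'
from h import *
plan((-94,-75,131),-90)
E
```

```text
clock: 1.35
tcp_pos: [522.7, -145.9, 225.0]
ee_rot: [-1.183, 1.249, -1.247]
force: [1.2, -0.7, 0.5]
gripper_width: -0.4
t 1.35 TCP case [-128.4 -120.8  225. ] F case [ 1.2 -0.6  0.5] w -0.4
 tool axes in case [[-0.0, -0.0, 1.0], [-1.0, 0.001, -0.0], [-0.001, -1.0, -0.0]]
 dp [-45.7  94.1  34.4]
 twist -0.0
```

```bash
python3 -m crank '[{"dp":[-46,0,34],"twist":0,"claw":-1},{"dp":[-46,10,34],"twist":0,"claw":-1},{"dp":[-46,10,34],"twist":0,"claw":-1}]'
python3 - <<'E'
from h import *
plan((-94,-75,131),-90)
grab('wrist','w1');grab('scene','s1')
E
```

```text
clock: 1.65
tcp_pos: [559.2, -99.3, 213.5]
ee_rot: [-1.186, 1.248, -1.242]
force: [-0.5, -0.8, 0.0]
gripper_width: -0.0
t 1.65 TCP case [-94.4 -72.4 213.5] F case [-0.5 -0.9  0. ] w -0.0
 tool axes in case [[0.004, -0.003, 1.0], [-1.0, 0.002, 0.004], [-0.002, -1.0, -0.003]]
 dp [ 2.8 82.5  0.6]
 twist 0.2
```

View pics/w1.png

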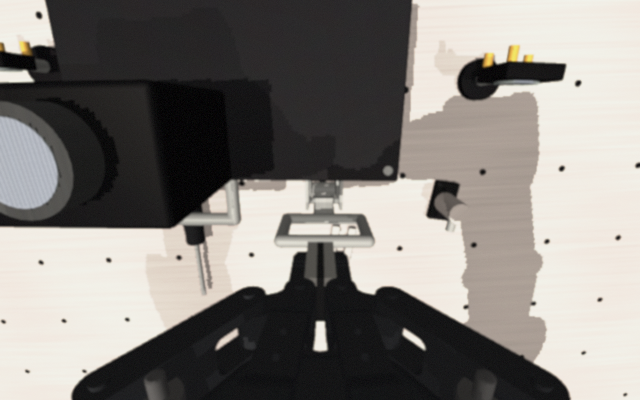

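View pics/s1.png

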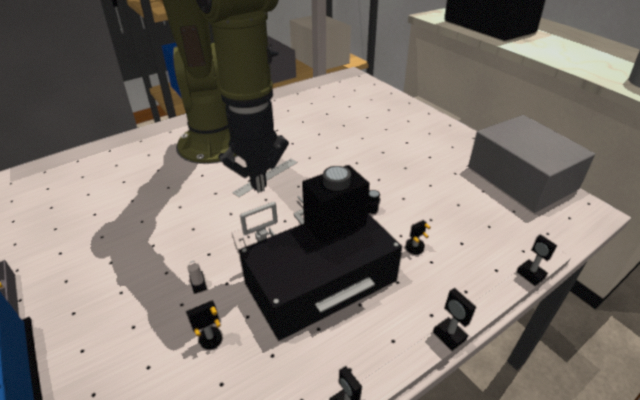

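```bash
python3 - <<'E'
from h import *
f=load('w1')
for u,v,z in((278,240,150),(371,242,150),(325,241,150),(388,171,105),(238,215,95)):print(loc(onz(f,u,v,z)).round(1))
E
python3 -m crank '[{"dp":[3,25,1],"twist":0,"claw":-1},{"dp":[3,50,1],"twist":0,"claw":-1},{"dp":[3,70,1],"twist":0,"claw":-1},{"dp":[3,82,1],"twist":0,"claw":-1},{"dp":[3,82,1],"twist":0,"claw":-1}]'
python3 - <<'E'
from h import *
plan((-94,-75,131),-90)
E
```

```text
[-114.1  -39.2  150. ]
[-115.5 -110.5  150. ]
[-114.8  -75.2  150. ]
[ -69.7 -130.   105. ]
[-114.8    6.3   95. ]
clock: 2.25
tcp_pos: [557.4, -107.7, 131.6]
ee_rot: [-1.186, 1.254, -1.248]
force: [0.6, -0.3, -0.4]
gripper_width: 0.1
t 2.25 TCP case [-95.8 -80.8 131.6] F case [ 0.6 -0.3 -0.4] w 0.1
 tool axes in case [[-0.004, -0.005, 1.0], [-1.0, -0.0, -0.004], [0.0, -1.0, -0.005]]
 dp [-5.9  0.6  1.8]
 twist -0.2
```

```bash
python3 -m crank '[{"dp":[-6,2,-10],"twist":0,"claw":-1},{"dp":[-6,3,-20],"twist":0,"claw":-1},{"dp":[-6,8,-33],"twist":0,"claw":-1},{"dp":[-6,16,-45],"twist":0,"claw":-1},{"dp":[-6,25,-57],"twist":0,"claw":-1},{"dp":[-6,35,-67],"twist":0,"claw":-1},{"dp":[-6,46,-75],"twist":0,"claw":-1},{"dp":[-6,57,-81],"twist":0,"claw":-1},{"dp":[-6,57,-84],"twist":0,"claw":-1},{"dp":[-6,57,-84],"twist":0,"claw":-1}]'
python3 - <<'E'
from h import *
plan((-175,-75,180),-90)
grab('wrist','w2')
E
```

```text
clock: 3.25
tcp_pos: [478.5, -97.8, 76.6]
ee_rot: [-1.178, 1.246, -1.254]
force: [11.8, -1.3, -7.4]
gripper_width: -0.3
t 3.25 TCP case [-175.1  -75.1   76.6] F case [11.9 -0.7 -7.4] w -0.3
 tool axes in case [[-0.004, 0.006, 1.0], [-1.0, -0.0, -0.004], [0.0, -1.0, 0.006]]
 dp [-1.000e-01 -1.034e+02  7.000e-01]
 twist -0.2
```

View pics/w2.png

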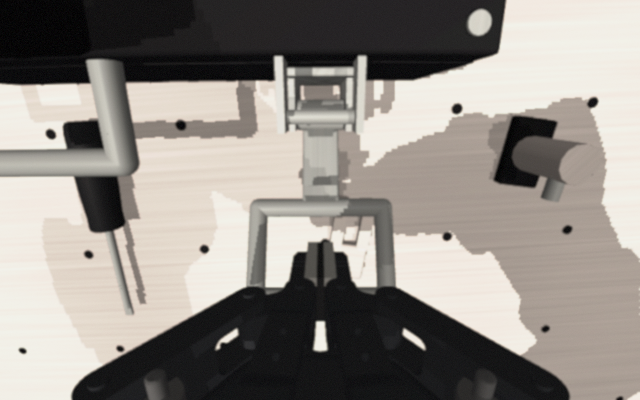

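```bash
python3 -m crank '[{"dp":[0,4,-6],"twist":0,"claw":-1},{"dp":[0,8,-10],"twist":0,"claw":-1},{"dp":[0,10,-12],"twist":0,"claw":-1},{"dp":[0,10,-12],"twist":0,"claw":-1}]'
python3 - <<'E'
from h import *
plan((-175,-75,180),-90)
grab('wrist','w3')
E
```

```text
clock: 3.7
tcp_pos: [475.8, -97.7, 69.3]
ee_rot: [-1.164, 1.232, -1.262]
force: [20.3, -1.2, -8.3]
gripper_width: -0.2
t 3.7 TCP case [-177.8  -75.2   69.3] F case [20.3 -0.1 -8.3] w -0.2
 tool axes in case [[-0.004, 0.025, 1.0], [-1.0, 0.0, -0.004], [-0.0, -1.0, 0.025]]
 dp [  -0.2 -110.6    5.5]
 twist -0.2
```

View pics/w3.png

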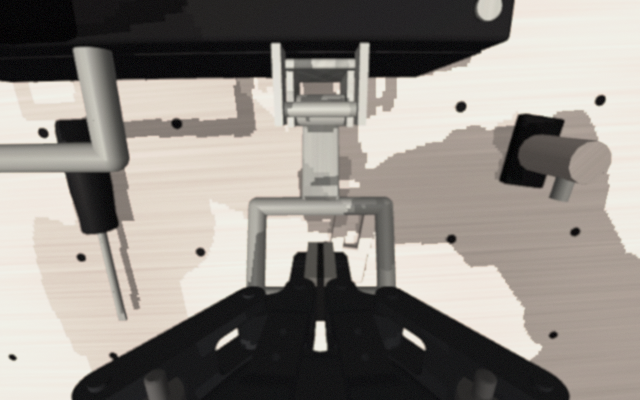

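```bash
python3 - <<'E'
from h import *
f=load('w3')
for u,v in((285,207),(320,205),(375,207),(320,170),(320,140),(258,240),(257,265),(256,280),(386,280),(388,260)):print(u,v,loc(dep(f,u,v)).round(1))
s=arm.read_state();print(s['joints'].round(3),s['torque'].round(2))
grab('scene','s3');p=load('s3')['p'][150:300,170:330];cv2.imwrite('pics/s3z.png',cv2.resize(cv2.cvtColor(p,cv2.COLOR_RGB2BGR),None,fx=4,fy=4))
E
```

```text
285 207 [-149.4  -56.1   66.6]
320 205 [-148.6  -74.3   66.2]
375 207 [-149.9 -103.1   65.9]
320 170 [-131.8  -74.4   57. ]
320 140 [-116.6  -74.4   50.1]
258 240 [-165.   -42.4   73.5]
257 265 [-176.5  -42.1   78.6]
256 280 [-183.5  -41.7   81.3]
386 280 [-183.4 -107.5   82. ]
388 260 [-174.5 -108.9   77.6]
[ 0.35   0.504 -0.282  2.087  0.254  0.558 -1.74 ] [-0.3  -4.18 -0.03]
```

View pics/s3z.png

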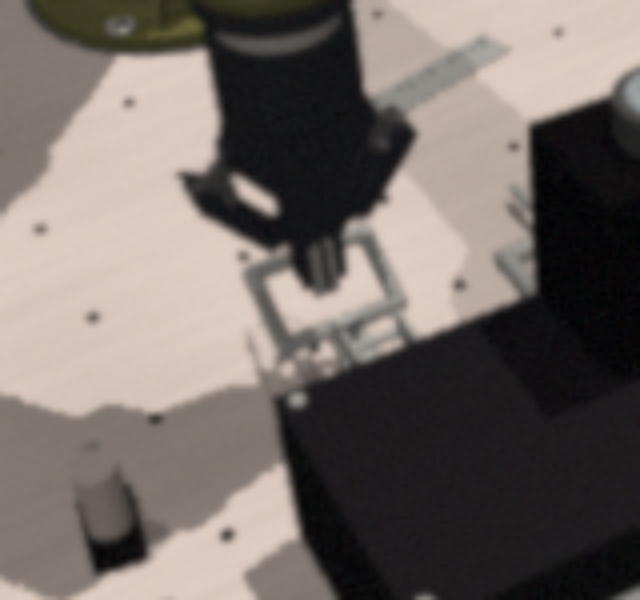

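```bash
python3 -m crank '[{"dp":[0,8,-3],"twist":0,"claw":-1},{"dp":[0,16,-5],"twist":0,"claw":-1},{"dp":[0,24,-6],"twist":0,"claw":-1},{"dp":[0,24,-6],"twist":0,"claw":-1}]'
python3 - <<'E'
from h import *
plan((-175,-75,180),-90)
grab('wrist','w4');f=load('w4')
for u,v in((285,207),(320,205),(375,207),(320,170),(320,140),(258,240),(257,265),(256,280),(386,280),(388,260)):print(u,v,loc(dep(f,u,v)).round(1))
E
```

```text
clock: 4.2
tcp_pos: [468.9, -97.5, 44.4]
ee_rot: [-1.167, 1.234, -1.261]
force: [0.1, -0.1, 0.4]
gripper_width: -0.0
t 4.2 TCP case [-184.7  -75.3   44.4] F case [ 0.1 -0.   0.4] w -0.0
 tool axes in case [[-0.004, 0.021, 1.0], [-1.0, -0.0, -0.004], [-0.0, -1.0, 0.021]]
 dp [  -0.3 -135.4   12.6]
 twist -0.2
285 207 [-170.2  -50.8   -1.2]
320 205 [-168.9  -74.4   -1.1]
375 207 [-160.5 -105.5   29.5]
320 170 [-138.2  -74.5   35.3]
320 140 [-122.4  -74.6   38.4]
258 240 [-183.4  -36.7   23.2]
257 265 [-213.7  -29.1   -1. ]
256 280 [-225.9  -27.5   -0.9]
386 280 [-226.7 -122.4   -1.6]
388 260 [-210.5 -122.9   -1.6]
```

```bash
python3 -m crank '[{"dp":[0,-40,0],"twist":0,"claw":-1},{"dp":[0,-80,0],"twist":0,"claw":-1},{"dp":[0,-120,0],"twist":-7,"claw":-1},{"dp":[0,-165,0],"twist":-15,"claw":-1},{"dp":[0,-210,0],"twist":-23,"claw":-1},{"dp":[0,-255,0],"twist":-31,"claw":-1},{"dp":[0,-300,0],"twist":-39,"claw":-1},{"dp":[0,-345,0],"twist":-47,"claw":-1},{"dp":[0,-390,0],"twist":-55,"claw":-1},{"dp":[0,-435,0],"twist":-63,"claw":-1},{"dp":[0,-480,0],"twist":-71,"claw":-1},{"dp":[0,-525,0],"twist":-79,"claw":-1}]'
python3 - <<'E'
from h import *
plan(None,0)
print(arm.read_state()['joints'].round(3))
grab('top','t5');p=load('t5')['p'][130:270,240:440];cv2.imwrite('pics/t5z.png',cv2.resize(cv2.cvtColor(p,cv2.COLOR_RGB2BGR),None,fx=4,fy=4))
E
```

```text
clock: 5.45
tcp_pos: [456.6, -96.5, 571.8]
ee_rot: [-1.561, 0.173, -0.208]
force: [1.9, 0.0, 0.2]
gripper_width: -0.3
t 5.45 TCP case [-197.1  -75.   571.8] F case [1.9 0.1 0.2] w -0.3
 tool axes in case [[0.982, 0.022, 0.189], [-0.189, -0.0, 0.982], [0.022, -1.0, 0.004]]
 twist -10.9
[ 0.633  0.193 -0.663  1.09   0.126  1.874 -0.223]
```

View pics/t5z.png

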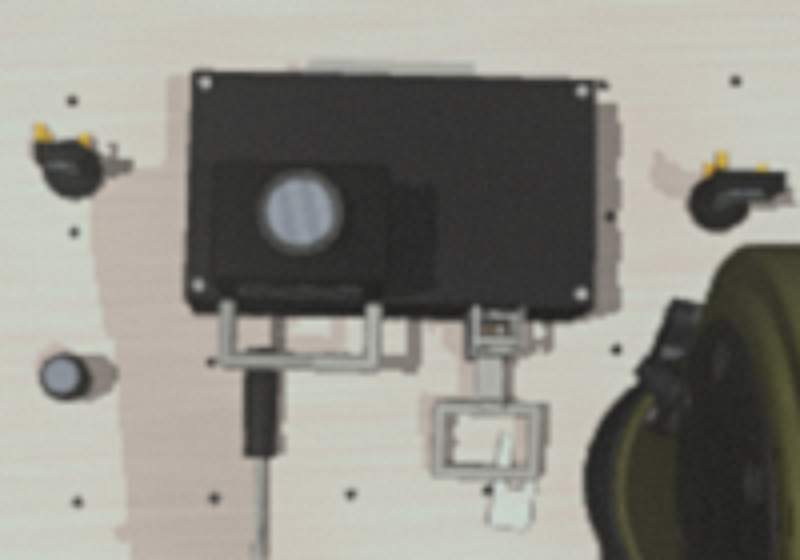

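```bash
python3 -m crank '[{"dp":[0,-45,15],"twist":-4,"claw":-1},{"dp":[0,-90,30],"twist":-8,"claw":-1},{"dp":[0,-135,60],"twist":-10.9,"claw":-1},{"dp":[0,-180,90],"twist":-10.9,"claw":-1},{"dp":[0,-220,120],"twist":-10.9,"claw":-1},{"dp":[0,-260,130],"twist":-10.9,"claw":-1},{"dp":[0,-280,130],"twist":-10.9,"claw":-1}]'
python3 - <<'E'
from h import *
plan(None,0)
print(arm.read_state()['joints'].round(3))
E
```

```text
clock: 6.2
tcp_pos: [456.5, -13.0, 632.6]
ee_rot: [-1.572, -0.031, -0.098]
force: [0.1, -0.9, -0.1]
gripper_width: 0.0
t 6.2 TCP case [-201.6    8.4  632.6] F case [ 0.2 -0.9 -0.1] w 0.0
 tool axes in case [[0.997, 0.082, -0.01], [0.01, 0.001, 1.0], [0.082, -0.997, -0.0]]
 twist 0.6
[-0.247  0.156  0.301  0.946 -0.05   1.964 -0.015]
```

```bash
python3 -m crank '[{"dp":[30,-40,10],"twist":0,"claw":-1},{"dp":[60,-80,20],"twist":0,"claw":-1},{"dp":[90,-120,30],"twist":0,"claw":-1},{"dp":[120,-160,40],"twist":0,"claw":-1},{"dp":[150,-200,50],"twist":0,"claw":-1},{"dp":[180,-240,50],"twist":0,"claw":-1}]'
python3 - <<'E'
from h import *
plan(None,0)
print(arm.read_state()['joints'].round(3))
E
```

```text
clock: 6.8
tcp_pos: [525.5, 17.1, 640.2]
ee_rot: [-1.567, -0.073, -0.141]
force: [0.6, -1.1, 0.2]
gripper_width: -0.1
t 6.8 TCP case [-134.2   42.1  640.2] F case [ 0.6 -1.   0.2] w -0.1
 tool axes in case [[0.991, 0.136, -0.01], [0.009, 0.005, 1.0], [0.136, -0.991, 0.004]]
 twist 0.5
[-0.211  0.261  0.217  0.786 -0.057  1.964 -0.073]
```

```bash
for i in 1; do python3 -m crank '[{"dp":[0,-50,0],"twist":0,"claw":-1},{"dp":[0,-100,0],"twist":0,"claw":-1},{"dp":[0,-150,0],"twist":0,"claw":-1}]'; done
python3 - <<'E'
from h import *
plan(None,0)
print(arm.read_state()['joints'].round(3))
E
python3 -m crank '[{"dp":[0,-300,0],"twist":0,"claw":-1},{"dp":[0,-300,0],"twist":0,"claw":-1}]'
python3 - <<'E'
from h import *
plan(None,0)
print(arm.read_state()['joints'].round(3))
E
```

```text
clock: 7.1
tcp_pos: [495.5, 16.0, 670.2]
ee_rot: [-1.562, -0.116, -0.184]
force: [-0.3, 0.6, 1.0]
gripper_width: 0.3
t 7.1 TCP case [-164.1   39.4  670.2] F case [-0.3  0.6  1. ] w 0.3
 tool axes in case [[0.982, 0.19, -0.01], [0.008, 0.009, 1.0], [0.19, -0.982, 0.008]]
 twist 0.5
[-0.272  0.194  0.279  0.799 -0.056  1.964 -0.073]
clock: 7.3
tcp_pos: [468.7, 15.2, 695.2]
ee_rot: [-1.556, -0.155, -0.224]
force: [-0.6, 0.1, 0.2]
gripper_width: -0.2
t 7.3 TCP case [-190.9   37.2  695.2] F case [-0.6  0.1  0.2] w -0.2
 tool axes in case [[0.971, 0.239, -0.01], [0.007, 0.014, 1.0], [0.239, -0.971, 0.012]]
 twist 0.4
[-0.371  0.136  0.377  0.809 -0.055  1.964 -0.074]
```

```bash
for i in 1; do python3 -m crank '[{"dp":[50,-300,0],"twist":0,"claw":-1},{"dp":[50,-300,0],"twist":0,"claw":-1}]'|grep clock;  python3 -m crank '[{"dp":[100,-300,0],"twist":0,"claw":-1},{"dp":[100,-300,0],"twist":0,"claw":-1}]'|grep clock; python3 -m crank '[{"dp":[100,-300,0],"twist":0,"claw":-1},{"dp":[100,-300,0],"twist":0,"claw":-1}]'|grep clock; done
python3 - <<'E'
from h import *
plan(None,0)
print(arm.read_state()['joints'].round(3))
E
```

```text
clock: 7.5
clock: 7.7
clock: 7.9
t 7.9 TCP case [-212.8   29.9  762.9] F case [-0.3 -0.3  0.2] w -0.1
 tool axes in case [[0.921, 0.39, -0.013], [0.002, 0.028, 1.0], [0.39, -0.921, 0.025]]
 twist 0.1
[-0.583  0.074  0.602  0.715 -0.057  1.964 -0.068]
```

```bash
python3 -m crank '[{"dp":[150,-300,20],"twist":0,"claw":-0.6},{"dp":[150,-300,20],"twist":0,"claw":-0.6}]'|grep clock;  python3 -m crank '[{"dp":[150,-300,20],"twist":0,"claw":-0.6},{"dp":[150,-300,20],"twist":0,"claw":-0.6}]'|grep clock
python3 - <<'E'
from h import *
plan((-170,60,190),0)
print(arm.read_state()['joints'].round(3))
E
```

```text
clock: 8.1
clock: 8.3
t 8.3 TCP case [-212.3   35.2  806.1] F case [ 0.2 -0.6  0.7] w 17.2
 tool axes in case [[0.875, 0.483, -0.015], [-0.002, 0.036, 0.999], [0.484, -0.875, 0.032]]
 dp [-260.9  560.2    4.3]
 twist -0.1
[-0.663  0.071  0.683  0.616 -0.063  1.963 -0.078]
```

```bash
python3 -m crank '[{"dp":[-20,45,0],"twist":0,"claw":-0.42},{"dp":[-40,90,0],"twist":0,"claw":-0.42},{"dp":[-60,135,0],"twist":0,"claw":-0.42},{"dp":[-85,180,0],"twist":0,"claw":-0.42},{"dp":[-105,225,0],"twist":0,"claw":-0.42},{"dp":[-125,270,0],"twist":0,"claw":-0.42},{"dp":[-145,315,0],"twist":0,"claw":-0.42},{"dp":[-170,360,0],"twist":0,"claw":-0.42},{"dp":[-190,405,0],"twist":0,"claw":-0.42},{"dp":[-210,450,0],"twist":0,"claw":-0.42},{"dp":[-230,490,2],"twist":0,"claw":-0.42},{"dp":[-250,530,4],"twist":0,"claw":-0.42}]'
python3 - <<'E'
from h import *
plan((-162,57,171),0)
print(arm.read_state()['joints'].round(3))
E
```

```text
clock: 9.5
tcp_pos: [484.3, 35.7, 219.6]
ee_rot: [-1.513, -0.361, -0.429]
force: [0.5, 5.0, -0.7]
gripper_width: 24.9
t 9.5 TCP case [-176.3   58.5  219.6] F case [ 0.3  5.  -0.7] w 24.9
 tool axes in case [[0.875, 0.483, -0.016], [-0.001, 0.035, 0.999], [0.483, -0.875, 0.031]]
 dp [-11.   49.4  -3.2]
 twist -0.1
[-0.74   0.119  0.628  2.321 -0.067  0.222 -0.116]
```

```bash
python3 -m crank '[{"dp":[-8,25,-2],"twist":0,"claw":-0.42},{"dp":[-11,49,-3],"twist":0,"claw":-0.42},{"dp":[-11,60,-3],"twist":0,"claw":-0.42},{"dp":[-11,60,-3],"twist":0,"claw":-0.42}]'
python3 - <<'E'
from h import *
plan((-113.7,60.5,83.6),0)
print(arm.read_state()['joints'].round(3))
grab('wrist','w6');grab('scene','s6');p=load('s6')['p'][120:270,200:400];cv2.imwrite('pics/s6z.png',cv2.resize(cv2.cvtColor(p,cv2.COLOR_RGB2BGR),None,fx=4,fy=4))
E
```

```text
clock: 9.9
tcp_pos: [489.5, 46.7, 180.1]
ee_rot: [-1.486, -0.348, -0.402]
force: [-0.9, 1.6, -0.1]
gripper_width: 24.7
t 9.9 TCP case [-171.7   69.8  180.1] F case [-1.   1.5 -0.1] w 24.7
 tool axes in case [[0.887, 0.461, -0.032], [0.001, 0.066, 0.998], [0.462, -0.885, 0.058]]
 dp [  6.8 111.5 -16.7]
 twist 0.1
[-0.745  0.236  0.71   2.357 -0.938  0.191  0.769]
```

View pics/w6.png

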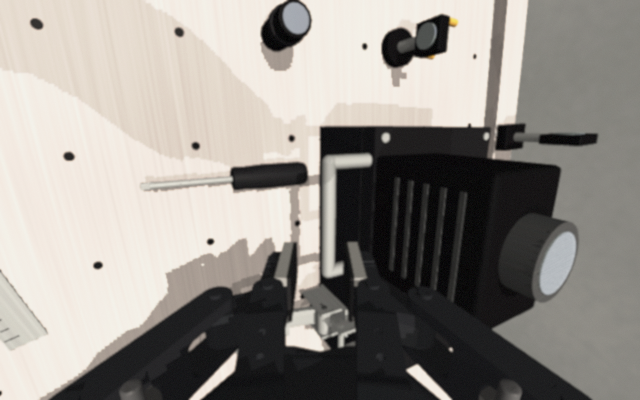

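View pics/s6z.png

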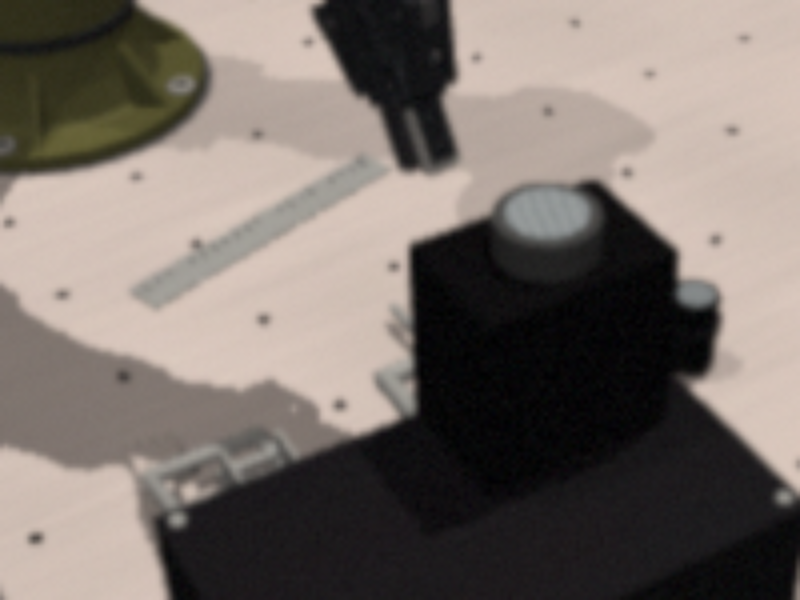

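```bash
python3 -m crank '[{"dp":[6,10,-8],"twist":0,"claw":-0.42},{"dp":[7,25,-16],"twist":0,"claw":-0.42},{"dp":[7,40,-16],"twist":0,"claw":-0.42},{"dp":[7,55,-16],"twist":0,"claw":-0.42},{"dp":[7,55,-16],"twist":0,"claw":-0.42}]'
python3 - <<'E'
from h import *
plan((-113.7,60.5,83.6),0)
print(arm.read_state()['joints'].round(3))
grab('wrist','w7')
f=load('w7')
E
```

```text
clock: 10.5
tcp_pos: [522.2, 32.7, 137.6]
ee_rot: [-1.489, -0.339, -0.394]
force: [-0.5, 0.7, 0.3]
gripper_width: 24.9
t 10.5 TCP case [-138.3   57.4  137.6] F case [-0.6  0.7  0.3] w 24.9
 tool axes in case [[0.892, 0.452, -0.03], [0.001, 0.064, 0.998], [0.453, -0.89, 0.057]]
 dp [-2.5 59.3 -0.8]
 twist 0.1
[-0.484  0.35   0.489  2.34  -1.515  0.176  1.376]
```

View pics/w7.png

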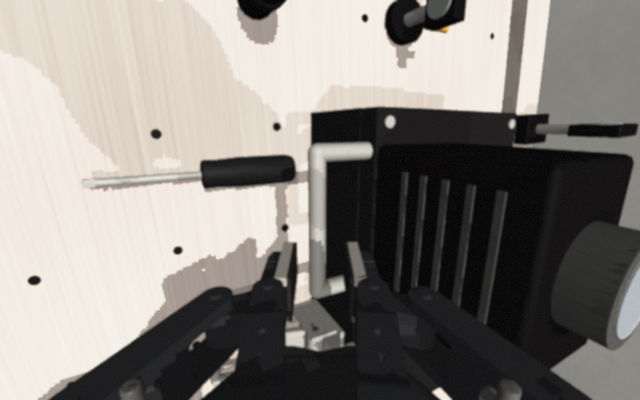

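```bash
python3 - <<'E'
from h import *
f=load('w7')
for u,v in((319,170),(319,220),(319,280)):print(loc(onz(f,u,v,95)).round(1),loc(dep(f,u,v)).round(1))
E
python3 -m crank '[{"dp":[-1,12,0],"twist":0,"claw":-0.42},{"dp":[-2,25,0],"twist":0,"claw":-0.42},{"dp":[-2,38,0],"twist":0,"claw":-0.42},{"dp":[-2,38,0],"twist":0,"claw":-0.42}]'
python3 - <<'E'
from h import *
plan((-113.7,60.5,83.6),0)
print(arm.read_state()['joints'].round(3))
E
```

```text
[-117.7   99.    95. ] [-120.    99.7   99.7]
[-117.6   64.3   95. ] [-120.    66.    99.8]
[-117.6   18.4   95. ] [-119.9   21.3   99.5]
clock: 10.95
tcp_pos: [543.6, 34.5, 116.6]
ee_rot: [-1.493, -0.322, -0.377]
force: [-1.1, -0.6, -0.4]
gripper_width: 24.9
t 10.95 TCP case [-117.    60.5  116.6] F case [-1.  -0.7 -0.4] w 24.9
 tool axes in case [[0.902, 0.432, -0.029], [0.002, 0.062, 0.998], [0.433, -0.9, 0.055]]
 dp [-11.3  31.1  -1.9]
 twist 0.1
[-0.422  0.413  0.424  2.295 -1.521  0.176  1.375]
```

```bash
python3 -m crank '[{"dp":[-6,0,-1],"twist":0,"claw":-0.4},{"dp":[-11,2,-2],"twist":0,"claw":-0.4},{"dp":[-11,6,-2],"twist":0,"claw":-0.4},{"dp":[-11,6,-2],"twist":0,"claw":-0.4}]'
python3 - <<'E'
from h import *
plan((-113.7,60.5,83.6),0)
print(arm.read_state()['joints'].round(3))
E
```

```text
clock: 11.35
tcp_pos: [538.8, 33.4, 112.6]
ee_rot: [-1.495, -0.314, -0.37]
force: [0.3, -0.6, 0.1]
gripper_width: 25.4
t 11.35 TCP case [-121.8   59.1  112.6] F case [ 0.4 -0.6  0.1] w 25.4
 tool axes in case [[0.906, 0.423, -0.029], [0.003, 0.062, 0.998], [0.424, -0.904, 0.055]]
 dp [-4.9 29.7 -0.4]
 twist 0.2
[-0.415  0.416  0.418  2.302 -1.522  0.176  1.379]
```

```bash
python3 -m crank '[{"dp":[-7,0,0],"twist":0,"claw":-0.36},{"dp":[-8,6,0],"twist":0,"claw":-0.36},{"dp":[-10,14,0],"twist":0,"claw":-0.36},{"dp":[-10,16,0],"twist":0,"claw":-0.36}]'
python3 - <<'E'
from h import *
plan((-114.5,60.8,83.6),0)
print(arm.read_state()['joints'].round(3))
grab('wrist','w8')
E
```

```text
clock: 11.75
tcp_pos: [540.7, 34.8, 102.5]
ee_rot: [-1.498, -0.302, -0.357]
force: [-0.4, -0.6, 0.1]
gripper_width: 27.5
t 11.75 TCP case [-120.    60.5  102.5] F case [-0.3 -0.6  0.1] w 27.5
 tool axes in case [[0.912, 0.409, -0.028], [0.004, 0.06, 0.998], [0.41, -0.911, 0.053]]
 dp [-2.8 19.5 -0.9]
 twist 0.2
[-0.402  0.438  0.401  2.294 -1.522  0.176  1.376]
```

View pics/w8.png

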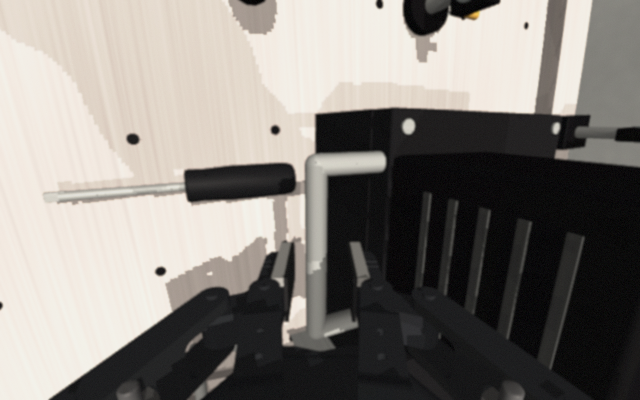

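The wrist view shows the bar (column 317) between the pads at columns 290 and 352, just ahead of the tips. I'll go in about 20 mm.

```bash
python3 -m crank '[{"dp":[-4,8,0],"twist":0,"claw":-0.36},{"dp":[-8,16,-1],"twist":0,"claw":-0.36},{"dp":[-8,23,-1],"twist":0,"claw":-0.36},{"dp":[-8,23,-1],"twist":0,"claw":-0.36}]'
python3 - <<'E'
from h import *
plan((-114.5,60.8,83.6),0)
print(arm.read_state()['joints'].round(3))
E
```

```text
clock: 12.2
tcp_pos: [548.0, 35.0, 87.9]
ee_rot: [-1.502, -0.288, -0.343]
force: [-0.5, 0.2, 0.4]
gripper_width: 27.1
t 12.2 TCP case [-112.7   61.2   87.9] F case [-0.5  0.2  0.4] w 27.1
 tool axes in case [[0.919, 0.392, -0.027], [0.005, 0.058, 0.998], [0.393, -0.918, 0.051]]
 dp [-3.4  3.3 -0.5]
 twist 0.3
[-0.377  0.473  0.375  2.274 -1.522  0.176  1.374]
```

```bash
python3 -m crank '[{"dp":[-6,5,0],"twist":0,"claw":-0.36},{"dp":[-6,6,0],"twist":0,"claw":-0.6},{"dp":[-6,6,0],"twist":0,"claw":-1},{"dp":[-6,6,0],"twist":0,"claw":-1},{"dp":[-6,6,0],"twist":0,"claw":-1},{"dp":[-6,6,0],"twist":0,"claw":-1}]' 60
python3 - <<'E'
from h import *
plan((-114.5,60.8,83.6),0)
print(arm.read_state()['joints'].round(3))
grab('wrist','w9')
E
```

```text
clock: 12.8
tcp_pos: [546.1, 35.7, 83.9]
ee_rot: [-1.503, -0.282, -0.337]
force: [-2.9, 0.9, -2.3]
gripper_width: 9.7
t 12.8 TCP case [-114.6   61.7   83.9] F case [-2.9  0.8 -2.3] w 9.7
 tool axes in case [[0.923, 0.385, -0.027], [0.005, 0.057, 0.998], [0.386, -0.921, 0.051]]
 dp [-0.   0.3 -0.9]
 twist 0.3
[-0.376  0.48   0.372  2.276 -1.522  0.176  1.373]
```

View pics/w9.png

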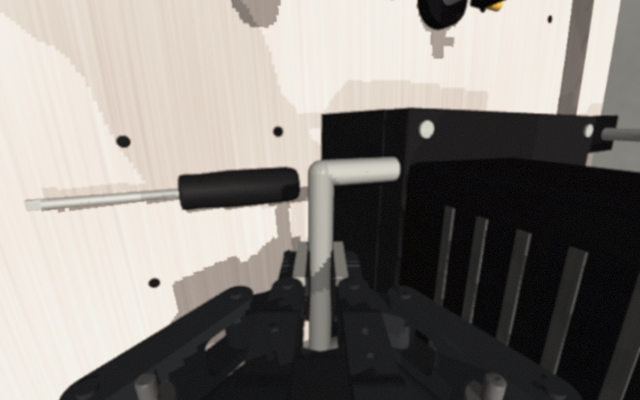

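```bash
cat >> h.py <<'E'
def arc(ths,over=0):
    s=arm.read_state();M=R.from_rotvec(s['ee_rot']).as_matrix()
    L=Rc.T@M; p=loc(s['tcp_pos']); b=p-13*L[:,1]
    th0=np.arctan2(b[2]-85,80-b[0])-.05; print('bar',b.round(1),'theta est',th0.round(3),'r',np.hypot(b[2]-85,80-b[0]).round(1))
    for t in ths:
        q=np.array([80-200.25*np.cos(t+.05),b[1],85+200.25*np.sin(t+.05)]);d=q-b;d[1]=60.5-b[1]
        print(t,(L.T@d).round(0).tolist())
E
python3 - <<'E'
from h import *
arc(np.arange(.05,.9,.07).round(2))
E
```

```text
bar [-119.6   60.9   95.9] theta est 0.004 r 199.9
0.05 [4.0, -8.0, 0.0]
0.12 [11.0, -20.0, 1.0]
0.19 [19.0, -32.0, 1.0]
0.26 [28.0, -43.0, 2.0]
0.33 [37.0, -53.0, 2.0]
0.4 [47.0, -63.0, 3.0]
0.47 [58.0, -72.0, 3.0]
0.54 [69.0, -80.0, 4.0]
0.61 [81.0, -87.0, 4.0]
0.68 [94.0, -94.0, 4.0]
0.75 [107.0, -99.0, 5.0]
0.82 [120.0, -104.0, 5.0]
0.89 [133.0, -108.0, 5.0]
```

```bash
python3 -m crank '[{"dp":[4,-8,0],"twist":0,"claw":-1},{"dp":[11,-20,1],"twist":0,"claw":-1},{"dp":[19,-32,1],"twist":0,"claw":-1},{"dp":[28,-43,2],"twist":0,"claw":-1},{"dp":[37,-53,2],"twist":0,"claw":-1},{"dp":[47,-63,3],"twist":0,"claw":-1}]'
python3 - <<'E'
from h import *
plan(None,0)
arc(np.arange(.4,1.3,.07).round(2))
print(arm.read_state()['joints'].round(3))
E
```

```text
clock: 13.45
tcp_pos: [563.2, 34.7, 159.4]
ee_rot: [-1.503, -0.28, -0.333]
force: [3.2, 0.8, -10.1]
gripper_width: 9.4
t 13.45 TCP case [-97.5  61.7 159.4] F case [  3.1   1.  -10.1] w 9.4
 tool axes in case [[0.924, 0.381, -0.028], [0.006, 0.058, 0.998], [0.382, -0.923, 0.051]]
 twist 0.4
bar [-102.4   60.9  171.4] theta est 0.392 r 201.8
0.4 [2.0, 0.0, -0.0]
0.47 [13.0, -9.0, -0.0]
0.54 [24.0, -17.0, 0.0]
0.61 [36.0, -24.0, 1.0]
0.68 [49.0, -31.0, 1.0]
0.75 [62.0, -37.0, 1.0]
0.82 [75.0, -41.0, 1.0]
0.89 [88.0, -45.0, 2.0]
0.96 [102.0, -48.0, 2.0]
1.03 [116.0, -50.0, 2.0]
1.1 [130.0, -51.0, 2.0]
1.17 [144.0, -51.0, 2.0]
1.24 [158.0, -50.0, 1.0]
[-0.673  0.436  0.801  2.146 -0.948  0.437  0.808]
```

Lifting well, with the lid at about 0.39 rad and a 10 N load. Continuing.

```bash
python3 -m crank '[{"dp":[13,-9,0],"twist":0,"claw":-1},{"dp":[24,-17,0],"twist":0,"claw":-1},{"dp":[36,-24,1],"twist":0,"claw":-1},{"dp":[49,-31,1],"twist":0,"claw":-1},{"dp":[62,-37,1],"twist":0,"claw":-1},{"dp":[75,-41,1],"twist":0,"claw":-1},{"dp":[88,-45,2],"twist":0,"claw":-1}]'
python3 - <<'E'
from h import *
plan(None,0)
arc(np.array([.9,.97,1.04,1.11,1.18,1.25,1.3,1.34]))
print(arm.read_state()['joints'].round(3))
grab('wrist','w10');grab('scene','s10')
E
```

```text
clock: 14.15
tcp_pos: [624.2, 31.6, 234.8]
ee_rot: [-1.5, -0.275, -0.329]
force: [-15.7, -0.5, 11.2]
gripper_width: 9.6
t 14.15 TCP case [-36.4  61.7 234.8] F case [-15.7  -1.3  11.2] w 9.6
 tool axes in case [[0.926, 0.376, -0.028], [0.006, 0.061, 0.998], [0.377, -0.925, 0.055]]
 twist 0.4
bar [-41.2  60.9 246.8] theta est 0.878 r 202.2
0.9 [5.0, 1.0, -1.0]
0.97 [19.0, -2.0, -0.0]
1.04 [32.0, -4.0, -0.0]
1.11 [46.0, -5.0, -0.0]
1.18 [60.0, -4.0, -1.0]
1.25 [74.0, -3.0, -1.0]
1.3 [84.0, -2.0, -1.0]
1.34 [92.0, -0.0, -1.0]
[-0.736  0.466  0.973  1.895 -0.759  0.703  0.601]
```

View pics/w10.png

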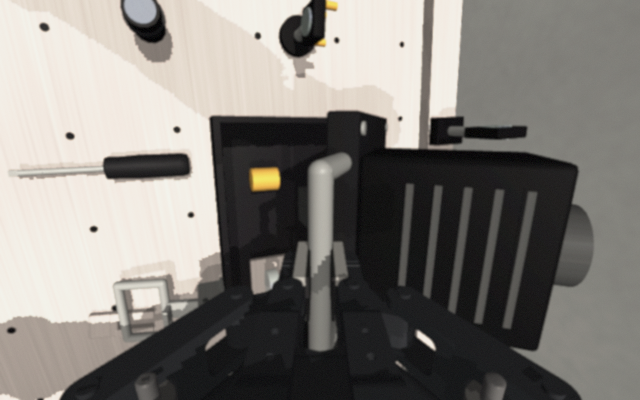

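View pics/s10.png

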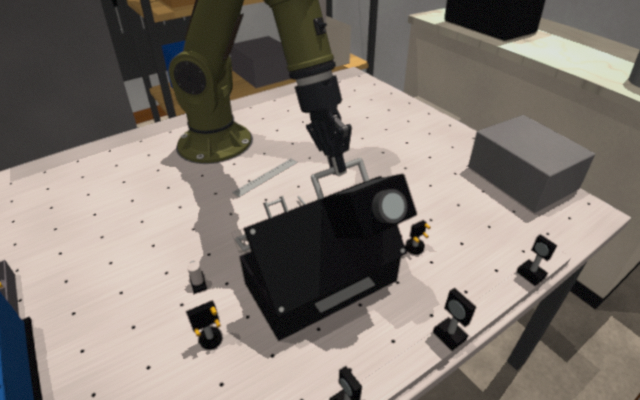

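```bash
python3 -m crank '[{"dp":[8,-2,0],"twist":0,"claw":-1},{"dp":[19,-4,0],"twist":0,"claw":-1},{"dp":[32,-6,0],"twist":0,"claw":-1},{"dp":[46,-7,0],"twist":0,"claw":-1},{"dp":[58,-6,-1],"twist":0,"claw":-1},{"dp":[68,-5,-1],"twist":0,"claw":-1},{"dp":[76,-5,-1],"twist":0,"claw":-1},{"dp":[80,-4,-1],"twist":0,"claw":-1}]'
python3 - <<'E'
from h import *
plan(None,0)
arc(np.array([1.25,1.28,1.3,1.32,1.34]))
print(arm.read_state()['joints'].round(3))
E
```

```text
clock: 15.05
tcp_pos: [699.4, 27.4, 270.9]
ee_rot: [-1.5, -0.279, -0.331]
force: [-2.8, 1.5, 0.1]
gripper_width: 9.5
t 15.05 TCP case [ 38.9  61.6 270.9] F case [-2.9  1.3  0.1] w 9.5
 tool axes in case [[0.925, 0.38, -0.03], [0.007, 0.062, 0.998], [0.381, -0.923, 0.054]]
 twist 0.4
bar [ 34.   60.8 282.9] theta est 1.292 r 203.2
1.25 [-9.0, 2.0, -0.0]
1.28 [-3.0, 2.0, -0.0]
1.3 [1.0, 3.0, -0.0]
1.32 [5.0, 4.0, -1.0]
1.34 [9.0, 5.0, -1.0]
[-0.649  0.551  0.967  1.66  -0.746  0.864  0.539]
```

```bash
python3 -m crank '[{"dp":[3,0,0],"twist":0,"claw":-1},{"dp":[6,1,0],"twist":0,"claw":-1},{"dp":[8,1,0],"twist":0,"claw":-1},{"dp":[8,1,0],"twist":0,"claw":-1}]'
python3 - <<'E'
from h import *
plan(None,0)
arc(np.array([1.3]))
grab('scene','s11');grab('wrist','w11')
E
```

```text
clock: 15.45
tcp_pos: [701.4, 27.4, 271.0]
ee_rot: [-1.497, -0.27, -0.323]
force: [-31.8, 2.6, 13.2]
gripper_width: 9.4
t 15.45 TCP case [ 40.9  61.7 271. ] F case [-31.9   0.9  13.2] w 9.4
 tool axes in case [[0.929, 0.369, -0.029], [0.006, 0.065, 0.998], [0.37, -0.927, 0.058]]
 twist 0.4
bar [ 36.1  60.8 283.1] theta est 1.303 r 202.9
1.3 [-1.0, 2.0, -0.0]
```

View pics/s11.png

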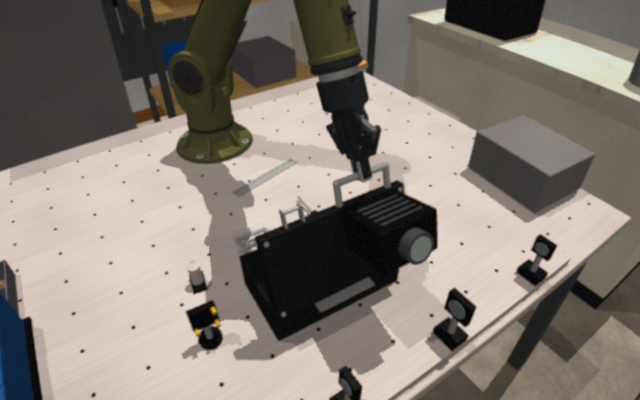

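View pics/w11.png

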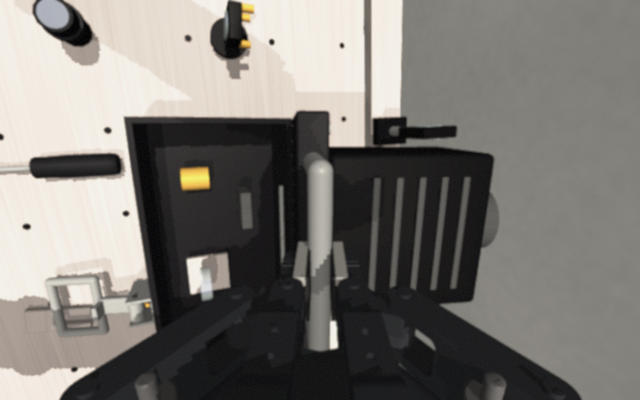

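```bash
python3 -m crank '[{"dp":[0,0,0],"twist":0,"claw":-0.9},{"dp":[0,0,0],"twist":0,"claw":-0.3},{"dp":[0,0,0],"twist":0,"claw":-0.3},{"dp":[0,0,0],"twist":0,"claw":-0.3},{"dp":[0,-8,0],"twist":0,"claw":-0.3},{"dp":[0,-20,0],"twist":0,"claw":-0.3},{"dp":[0,-35,0],"twist":0,"claw":-0.3},{"dp":[0,-55,0],"twist":0,"claw":-0.3},{"dp":[0,-80,0],"twist":0,"claw":-0.3},{"dp":[-20,-110,0],"twist":0,"claw":-0.3},{"dp":[-50,-140,0],"twist":0,"claw":-0.3},{"dp":[-80,-160,0],"twist":0,"claw":-0.3}]'
python3 - <<'E'
from h import *
plan(None,0)
E
```

```text
clock: 16.75
tcp_pos: [567.0, 21.8, 391.9]
ee_rot: [-1.496, -0.27, -0.326]
force: [-1.0, 0.7, 1.1]
gripper_width: 29.8
t 16.75 TCP case [-93.   49.  391.9] F case [-1.1  0.6  1.1] w 29.8
 tool axes in case [[0.928, 0.371, -0.028], [0.004, 0.065, 0.998], [0.372, -0.926, 0.059]]
 twist 0.2
```

```bash
python3 -m crank '[{"dp":[-20,-20,-45],"twist":0,"claw":-0.3},{"dp":[-40,-40,-90],"twist":0,"claw":-0.3},{"dp":[-60,-40,-135],"twist":0,"claw":-0.3},{"dp":[-60,-40,-180],"twist":0,"claw":-0.3},{"dp":[-60,-40,-225],"twist":0,"claw":-0.3},{"dp":[-60,-40,-270],"twist":0,"claw":-0.3},{"dp":[-60,-40,-300],"twist":0,"claw":-0.3},{"dp":[-60,-40,-300],"twist":0,"claw":-0.3}]'
python3 - <<'E'
from h import *
grab('top','t12');grab('scene','s12')
f=load('t12');p=f['p'][110:270,230:450];cv2.imwrite('pics/t12z.png',cv2.resize(cv2.cvtColor(p,cv2.COLOR_RGB2BGR),None,fx=3.6,fy=3.6))
C=cloud(f);L=(C-CX)@Rc
m=(L[...,2]>265)&(L[...,2]<300)&(L[...,1]>5)&(L[...,1]<115)&(abs(L[...,0]-40)<40)
P=L[m];print(len(P),P.mean(0),P.min(0),P.max(0))
m=(L[...,2]>8)&(L[...,2]<60)&(L[...,1]>-115)&(L[...,1]<-35)&(L[...,0]<-150)&(L[...,0]>-205)
P=L[m];print('latch',len(P),P.min(0),P.max(0))
E
```

```text
clock: 17.55
tcp_pos: [487.9, -279.6, 390.1]
ee_rot: [-1.497, -0.27, -0.329]
force: [-0.1, 0.6, -0.1]
gripper_width: 29.5
243 [ 34.37539493  60.70881062 284.73826765] [ 28.82373978   5.19522731 278.64517492] [ 42.01479922 114.4288888  290.78978692]
latch 204 [-204.98773992 -114.65967354    8.23515587] [-150.5578968   -36.51295707   36.09376532]
```

View pics/t12z.png

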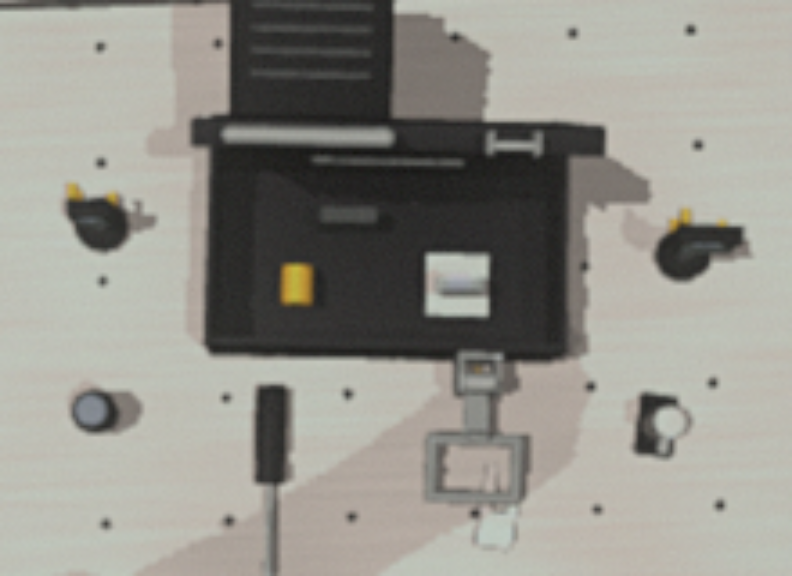

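View pics/s12.png

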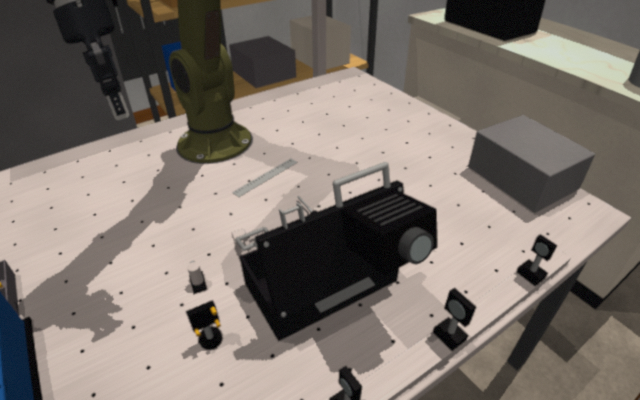

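```bash
python3 - <<'E'
from station import arm
print(arm.close_job())
E
```

```text
the job is handed in; nothing more can be done
None
```

The enclosure is open and the job is handed in, at about 17.7 s on the clock. The latch is flipped open, the lid stands at its stop, and the gripper has let go and is well clear.

- **Latch:** I hooked its loop from behind and pulled. It stalled against the finger at about 1.0 rad with 20 N, then snapped open when I dragged it further down. The last top view shows it pointing outwards and slightly down.
- **Lid:** I leaned the gripper back about 0.4 rad, pinched the bar and raised it along its arc. At about 1.30 rad the force jumped to about 35 N, which I took as the stop. The gripper was released there.
- **Last checks:** The bar measured about 1.29 rad in depth after release, against 1.303 from the arm while it pushed on the stop. That gap is about 2 mm, which is within the calibration error. The wrist force was near zero after backing off.
- **Bystanders:** By eye, the lens tube, post holder, driver and fork sit within about a pixel of their first-picture positions. The two mirror mounts look unmoved, but I did not measure them.

No check failed. During the approach to the handle, joint 5 rested at or about 0.002 rad past its rounded −1.52 limit (read as −1.522), and joint 6 sat just above its 0.17 limit. The tool's lean drifted slightly there, and I corrected the position before gripping.

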